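# Shut the burn guard round the hot mug and drop its latch bar home

## Task

A mug fresh from the press is cooling in the yellow burn guard, and the guard's gate is still hooked open. Lift the latch bar out of the hold-open catch, swing the gate shut and let the bar drop fully home in the notch of the closing catch, then let go; feel for the notch instead of forcing the bar, because the keeper is adjustable and somebody has reset it, and leave the mug standing where it is.

Things in the scene. Friction and masses are not known exactly. Their poses are not given: they have to be found in the camera images.
- guard: burn guard fixed to the table: dark base 160 x 260 mm on rubber feet (top at 19 mm), yellow rod fence 118 mm high on three sides. Origin: on the table under the middle of the gate's shut line; +x into the guard, away from the robot, +y left. Closing catch at x 0, y -92 mm; hold-open catch on an arm towards the robot at x -168, y +29 mm
- gate_hinge (a point): point on the gate's upright hinge line, in the guard's frame at x 0, y +85 mm, 132 mm above the table
- gate (a joint): yellow gate, 152 mm long, 12 mm thick, 32 to 116 mm above the table. 0 = shut, straight across the opening; grows as it swings out; 1.25 = in the hold-open catch. From the hinge it points along (-sin, -cos) of this angle in the guard's x, y. Stays where left (0.05 Nm friction); stop at -0.105. From 0.08 inwards a buffer with a black rubber tip pushes it back: 1 N at first, 6 N at -0.08
- latch_bar (a joint): steel latch bar in line above the gate's top rail, 8 mm thick, 16 mm high, 0.2 kg. Pivot on the gate 50 mm from the hinge line, 132 mm above the table. Its free end, 187 mm from the hinge line, lies over a catch at 177 mm. 0 = level on its pad (home); grows as the free end is lifted, at most 0.6. Rests on a catch's horns at about 0.09, clears them from 0.11. Falls slowly when let go
- knob (a point): centre of the black ball knob, 25 mm across, that lifts the bar: on an 8 mm stem, 40 mm above the bar's middle line and 70 mm from its pivot towards the free end; 172 mm above the table when the bar is down. Can be pinched from above, across the gate; the bar then tilts in the pinch
- catch_post: closing catch: yellow post (origin at its foot, axes as the guard's) with a grey steel keeper on top: two horns 22 mm thick, tops 136 mm above the table, either side of a straight notch 12 mm wide; a bar that is home lies 11 mm below the tops. The keeper slides along x: its notch lies within 13 mm of the post's middle, not measured; the bar is home at a gate angle from -0.085 to 0.085
- notch_mid (a point): middle of the closing catch's setting range, on the post's middle, at the horn tops' height (136 mm). The notch itself lies somewhere within 13 mm of it, in or out. A bar set down with the gate at 0.09 lands on the outer horn or already in the notch; 3 to 5 N is ample to feel it, and the catch must not take 25 N
- open_catch: hold-open catch at the end of the guard's arm: the same grey two-horned notch, 12 mm wide, on a yellow post, not adjustable; turned in line with the open gate. Origin: foot of the post. The bar must be lifted 12 mm there to clear it; it must not take 25 N either
- mug_centre (a point): centre, half-way up, of the hot mug: white with dark stripes, 65 mm across with a handle, 50 mm high, standing on the cork mat in the guard (mat's top 22 mm above the table)

How it is judged:
By the outcome, as a careful person would: the job done as asked, in the order asked, and still so for the second after the job is handed in, with the robot touching nothing.
It also fails if it takes over 58 s, if anything falls off the work surface, if the arm or the gripper's body presses on something with over 40 N, if the wrist force passes 120 N, or if a joint passes its speed limit or range.

## Robot

A 6-joint arm with a two-finger parallel gripper is mounted at the origin on a cart in front of the work surface, level with it; the furniture and walls round the work are solid. World frame = base frame: x ahead of the robot, y to its left, z up, the work surface at z = 0. Lengths are in m, angles in rad, forces in N, time in s.
With the tool pointing down it reaches from about 0.35 to 0.975 m from the base axis. Payload 4.9 kg.
Tool frame: the origin (TCP) lies midway between the tips of the shut fingers; the grasp point (between the pads) lies 19 mm behind it; z points along the fingers, y is the line along which they close (so a half turn about z gives the same grasp; the last joint's range is limited). The gripper opens to 85 mm and grips with 20 to 120 N. Pads are 22 mm wide; open, the fingers measure 114 mm over their backs; the gripper's body (76 mm by 85 mm) begins 54 mm behind the grasp point. The pads swing forward as they close: fully open they stand 13 mm farther back than shut.
Start: joints at [-1.333, 0.053, 1.613, -0, 1.476, -0.119], TCP at [0.218, -0.586, 0.2] pointing down, gripper open.
Joint ranges: [-3.01, 3.01], [-1.01, 2.22], [0.06, 2.58], [-1.02, 4.17], [0.09, 2.62], [-3.14, 3.14]. Speed limits (rad/s): [2.57, 2.57, 3.14, 3.14, 3.14, 3.14].

## Interface

Orientations are given as a unit quaternion [w, x, y, z].
In Python, from plant import manip gives the robot as it stands.
- The arm moves only by the tool carry_out, never from a script. Its argument "moves" is a list of rows, each a list of 7 numbers: the opening, from 0 (shut) to 1 (fully open), then the shift along the tool's x, y, z normalised to -1 to 1, where 1 is 0.4 m, then the turn, a rotation vector about the tool's x, y, z normalised to -1 to 1, where 1 is 0.5 rad. In form: [[grip, dx, dy, dz, rx, ry, rz], ...]. A call has 1 to 8 rows; each row is the pose to reach, as a shift and turn from the pose commanded when the call began, along the tool's axes at that moment; what a row does not reach only later rows make up. A row lasts 1/12 s, in which the tool goes at most 41.7 mm and 7.16 degrees, less where a joint would pass 70% of its speed; a pose out of reach is approached as far as the arm can. A call with a number of a shift or a turn outside -1 to 1 is refused whole. A call with a gripper value outside its range is refused whole. The fingers move at their own pace and stop on an object; the grip force is fixed at half the most. Time passes only in rows, so rows that repeat a pose let the fingers close. It gives the time, the measured TCP pose, the force and the opening at its end, in the units of the state.
- manip.state(): the state, without advancing time (a new reading comes with each control period).
- manip.grab_frame(name): name is "scene" or "side" or "wrist"; returns the picture (384x512x3 uint8, red, green, blue); there is no depth.
- manip.camera_info(name): a dict with "intrinsics" (3x3 intrinsics, pixels), "extrinsics" (4x4, takes a point from world to camera coordinates). Camera axes: x right, y down, z forward; pixel columns grow to the right and rows downward; lengths in m; the calibration is good to about 2 mm. A picture is of the moment at which its call begins: read the wrist's pose just before it. camera_info takes no time and is no camera call; for the wrist camera it gives the pose at the moment of the call.
- manip.job_done(): hands the job in, once; it reports no verdict.
The state is a dict: "time": time; "joint_pos": joint angles; "joint_vel": joint speeds; "joint_efforts": joint torques, N m; "tool_pos": TCP position; "tool_rot": TCP orientation; "contact_force": force on the tool from outside, world axes, zero at the start; "ft_torque": the same for the moment, N m; "gripper_width": opening from 0.0 (shut) to 1.0 (fully open).
Only numpy, scipy, OpenCV 4.12 (cv2) and the standard library are available. Lean on these libraries where they do the work, as an engineer would, in place of code of your own. Each camera call takes 0.05 s, during which the arm holds its last target. There are 200 camera calls.

## Working session

There is one attempt and no reset: what is moved stays moved. The work goes in short steps, Python scripts to look and compute and a tool call to move; the robot and the scene stay as the last step left them, time stands still between calls to the robot, and variables do not carry over. Pictures are saved under pics/ and viewed, on a budget of 10 in all, crops included, one or two more only if the job needs it, and the job is handed in when it is done.

Besides the shell and the picture viewer there is one more tool, called after "Call:" by a JSON object that holds its "name" and its "arguments". carry_out: Moves the arm, as the interface text tells. Scaled input: -1 to 1 covers 0.4 m each way for a shift and 0.5 rad each way for a turn. Its arguments: {"type":"object","properties":{"moves":{"type":"array"}},"required":["moves"]}

```bash
mkdir -p pics; python3 - <<'E'
from plant import manip
import cv2,numpy as np
print(manip.state())
a=[]
for n in("scene","side"):
    im=manip.grab_frame(n); cv2.imwrite(f"pics/{n}0.png",im[:,:,::-1]); 
    c=manip.camera_info(n); print(n,np.round(c["intrinsics"],1).tolist(),np.round(c["extrinsics"],3).tolist())
E
```

```text
{'time': 0.0, 'joint_pos': array([-1.33303055e+00,  5.33200137e-02,  1.61425625e+00, -2.03854629e-05,
        1.47596678e+00, -1.19018413e-01]), 'joint_vel': array([-1.62786456e-04,  7.57759170e-05,  1.34516602e-03,  7.99071360e-04,
       -6.20859788e-04,  3.02038247e-04]), 'joint_efforts': array([-3.50687369e-03, -3.93692493e+01, -3.70176101e+01, -3.17300464e-04,
        7.09454980e-03, -3.98947137e-06]), 'tool_pos': array([ 0.21811649, -0.58500137,  0.19850845]), 'tool_rot': array([-9.72873441e-04,  9.84129642e-01,  1.77448292e-01, -6.79949511e-05]), 'contact_force': array([ 0.94990231, -0.38879647,  1.04275944]), 'ft_torque': array([0.03066496, 0.0341094 , 0.01075519]), 'gripper_width': 0.9988016701992765}
scene [[365.0, 0.0, 260.4], [0.0, 365.0, 192.0], [0.0, 0.0, 1.0]] [[-0.677, -0.736, -0.004, 0.403], [-0.299, 0.28, -0.912, 0.273], [0.672, -0.617, -0.41, 0.569], [0.0, 0.0, 0.0, 1.0]]
side [[389.7, 0.0, 254.1], [0.0, 389.7, 185.5], [0.0, 0.0, 1.0]] [[0.978, -0.207, 0.009, -0.528], [-0.13, -0.649, -0.749, 0.191], [0.161, 0.732, -0.662, 0.816], [0.0, 0.0, 0.0, 1.0]]
```

View pics/scene0.png

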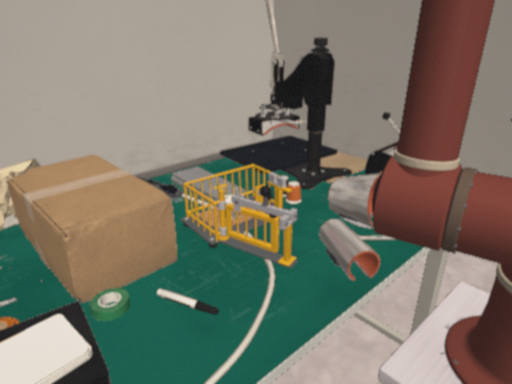

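View pics/side0.png

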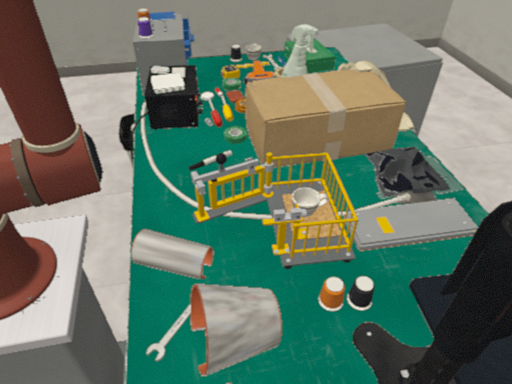

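```bash
python3 - <<'E'
import cv2,numpy as np
a=cv2.imread("pics/side0.png")[145:275,185:365]; b=cv2.imread("pics/scene0.png")[155:275,175:315]
cv2.imwrite("pics/c1.png",cv2.resize(a,None,fx=4.4,fy=4.4,interpolation=cv2.INTER_CUBIC))
cv2.imwrite("pics/c2.png",cv2.resize(b,None,fx=5,fy=5,interpolation=cv2.INTER_CUBIC))
E
```

```text
(no output)
```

View pics/c1.png

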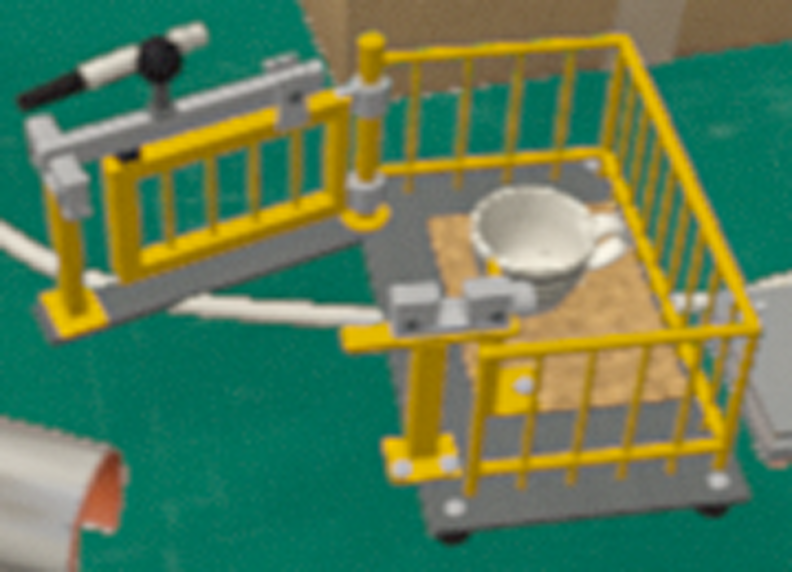

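View pics/c2.png

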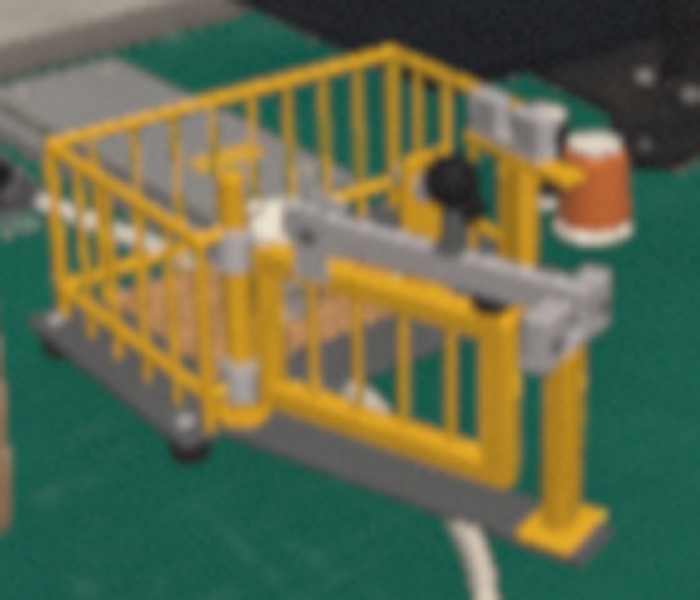

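```bash
cat > h.py <<'E'
from plant import manip
import cv2,numpy as np
C={n:manip.camera_info(n) for n in("scene","side")}
def P(n): c=C[n]; return c["intrinsics"]@c["extrinsics"][:3]
def tri(s,c):  # s=side px, c=scene px
    X=cv2.triangulatePoints(P("side"),P("scene"),np.array(s,float).reshape(2,1),np.array(c,float).reshape(2,1)).ravel(); return X[:3]/X[3]
def proj(n,X): p=P(n)@np.append(X,1); return p[:2]/p[2]
def ray(n,px,z):
    c=C[n];R=c["extrinsics"][:3,:3];t=c["extrinsics"][:3,3];o=-R.T@t
    d=R.T@np.linalg.inv(c["intrinsics"])@np.append(px,1.); return o+d*(z-o[2])/d[2]
def s1(u,v): return (185+(u+.5)/4.4-.5,145+(v+.5)/4.4-.5)
def s2(u,v): return (175+(u+.5)/5-.5,155+(v+.5)/5-.5)
E
python3 - <<'E'
from h import *
np.set_printoptions(precision=4,suppress=True)
prs={"knob":((159,60),(452,182)),"L":((622,40),(52,142)),"R":((755,325),(390,48)),"hingecollar":((371,95),(232,250)),"NL":((383,58),(205,240)),
"openfoot":((72,310),(563,530))}
for k,(a,b) in prs.items():
    X=tri(s1(*a),s2(*b)); print(k,X,"err",proj("side",X)-s1(*a))
print("knob rays",ray("side",s1(159,60),.172),ray("scene",s2(452,182),.172))
print("L",ray("side",s1(622,40),.118),ray("scene",s2(52,142),.118));print("R",ray("side",s1(755,325),.118),ray("scene",s2(390,48),.118))
for n,p in dict(hornO=(415,286),hornI=(490,282)).items(): print(n,ray("side",s1(*p),.136))
print("notch",ray("side",s1(452,296),.136),"plate top mid",ray("side",s1(431,340),.118))
E
```

```text
knob [0.4826 0.0901 0.171 ] err [-0.1334  0.1655]
L [0.7442 0.1264 0.1191] err [ 0.0264 -0.0475]
R [ 0.7292 -0.0934  0.1201] err [ 0.064  -0.0944]
hingecollar [0.6    0.1204 0.107 ] err [-0.0507  0.0722]
NL [0.6074 0.1336 0.1174] err [-0.9264  1.3638]
openfoot [0.4256 0.0771 0.0189] err [-0.2441  0.218 ]
knob rays [0.4828 0.0893 0.172 ] [0.4801 0.0918 0.172 ]
L [0.7447 0.1276 0.118 ] [0.7469 0.125  0.118 ]
R [ 0.7301 -0.0918  0.118 ] [ 0.7341 -0.0975  0.118 ]
hornO [ 0.5777 -0.0536  0.136 ]
hornI [ 0.6119 -0.0579  0.136 ]
notch [ 0.5925 -0.0631  0.136 ] plate top mid [ 0.5815 -0.0713  0.118 ]
```

```bash
cat > rows.py <<'E'
import numpy as np
H=np.array([.5995,.1203]); YAW=-.068
def gate(th,phi):  # knob world pos, psi of tool x for a gate/bar pose
    r=.05+.07*np.cos(phi)-.04*np.sin(phi); z=.132+.07*np.sin(phi)+.04*np.cos(phi)
    a=np.arctan2(-np.cos(th),-np.sin(th))+YAW
    return (*(H+r*np.array([np.cos(a),np.sin(a)])),z,a+np.pi)
def rows(cur,tg):
    x,y,z,p=cur
    for X,Y,Z,Q in tg:
        d=np.array([X-x,Y-y]); print(np.round([d@[np.cos(p),np.sin(p)]/.4,d@[np.sin(p),-np.cos(p)]/.4,(z-Z)/.4,0,0,(p-Q)/.5],4).tolist())
E
python3 - <<'E'
from rows import *
s=(.2185,-.586,.2,.3568); m=(.35,-.26,.3,.3568); print(gate(1.25,0))
rows(s,[(.22,-.55,.3,.3568),m]); k=gate(1.25,0); rows(m,[(k[0],k[1],.26,k[3])])
E
```

```text
(np.float64(0.48331398254604324), np.float64(0.09028651389476978), np.float64(0.17200000000000001), np.float64(0.2527963267948965))
[0.0349, -0.083, -0.25, 0.0, 0.0, 0.0]
[0.5927, -0.6488, -0.25, 0.0, 0.0, 0.0]
[0.6182, -0.7042, 0.1, 0.0, 0.0, 0.208]
```

Call:
{"name": "carry_out", "arguments": {"moves": [[1,0.035,-0.083,-0.25,0,0,0],[1,0.035,-0.083,-0.25,0,0,0],[1,0.593,-0.649,-0.25,0,0,0],[1,0.593,-0.649,-0.25,0,0,0],[1,0.593,-0.649,-0.25,0,0,0],[1,0.593,-0.649,-0.25,0,0,0],[1,0.593,-0.649,-0.25,0,0,0],[1,0.593,-0.649,-0.25,0,0,0]]}}

```text
time: 0.77
tool_pos: [0.3196, -0.3269, 0.2942]
tool_rot: [-0.0, 0.984, 0.177, -0.0]
contact_force: [0.2, 0.3, 0.8]
gripper_width: 0.997
```

Call:
{"name": "carry_out", "arguments": {"moves": [[1,0,0,0,0,0,0],[1,0,0,0,0,0,0],[1,0,0,0,0,0,0],[1,0,0,0,0,0,0]]}}

```text
time: 1.1
tool_pos: [0.319, -0.3295, 0.2941]
tool_rot: [-0.0, 0.984, 0.177, -0.0]
contact_force: [-0.4, 0.6, -0.9]
gripper_width: 1.001
```

```bash
python3 - <<'E'
from rows import *
k=gate(1.25,0); rows((.319,-.3295,.2955,.3568),[(.41,-.09,.27,k[3])])
E
```

```text
[0.4223, -0.4816, 0.0637, 0.0, 0.0, 0.208]
```

Call:
{"name": "carry_out", "arguments": {"moves": [[1,0.422,-0.482,0.064,0,0,0.208],[1,0.422,-0.482,0.064,0,0,0.208],[1,0.422,-0.482,0.064,0,0,0.208],[1,0.422,-0.482,0.064,0,0,0.208],[1,0.422,-0.482,0.064,0,0,0.208],[1,0.422,-0.482,0.064,0,0,0.208],[1,0.422,-0.482,0.064,0,0,0.208],[1,0.422,-0.482,0.064,0,0,0.208]]}}

```text
time: 1.77
tool_pos: [0.4106, -0.0882, 0.2683]
tool_rot: [-0.0, 0.992, 0.128, -0.001]
contact_force: [-0.6, -0.6, -1.1]
gripper_width: 0.999
```

```bash
python3 - <<'E'
from rows import *
from plant import manip
s=manip.state(); print(s['tool_pos'],s['tool_rot'])
q=s['tool_rot'];k=gate(1.25,0)
rows((s['tool_pos'][0],s['tool_pos'][1],s['tool_pos'][2],2*np.arctan2(q[2],q[1])),[(k[0],k[1],.26,k[3])])
E
```

```text
[ 0.41062813 -0.08820546  0.26825462] [-4.30909970e-04  9.91825584e-01  1.27597730e-01 -8.02576278e-04]
[0.2887, -0.3857, 0.0206, 0.0, 0.0, 0.0062]
```

Call:
{"name": "carry_out", "arguments": {"moves": [[1,0.29,-0.39,0.025,0,0,0],[1,0.29,-0.39,0.025,0,0,0],[1,0.29,-0.39,0.025,0,0,0],[1,0.29,-0.39,0.025,0,0,0],[1,0.29,-0.39,0.025,0,0,0],[1,0.29,-0.39,0.025,0,0,0],[1,0.29,-0.39,0.025,0,0,0],[1,0.29,-0.39,0.025,0,0,0]]}}

```text
time: 2.43
tool_pos: [0.484, 0.0887, 0.2589]
tool_rot: [0.0, 0.992, 0.125, -0.0]
contact_force: [0.4, 0.2, 0.4]
gripper_width: 0.999
```

```bash
python3 - <<'E'
from plant import manip
import cv2,numpy as np
s=manip.state();c=manip.camera_info("wrist");im=manip.grab_frame("wrist");cv2.imwrite("pics/w1.png",im[:,:,::-1])
print(s['tool_pos'],s['tool_rot'],c)
g=im.max(2)
P=c["intrinsics"]@c["extrinsics"][:3]
for X in ([.4833,.0903,.172],[.5874,-.0563,.136]):
    p=P@np.append(X,1); print("proj",p[:2]/p[2])
np.savez("w1.npz",im=im,K=c["intrinsics"],E=c["extrinsics"])
E
```

```text
[0.4840015  0.088666   0.25887083] [ 4.08479635e-04  9.92191454e-01  1.24722706e-01 -4.46055486e-04] {'intrinsics': array([[285.72477376,   0.        , 258.19246094],
       [  0.        , 285.72477376, 188.35096774],
       [  0.        ,   0.        ,   1.        ]]), 'extrinsics': array([[ 2.47213510e-01, -9.68960999e-01, -2.48732696e-04,
        -3.28749239e-02],
       [-9.20798908e-01, -2.35005701e-01,  3.11290365e-01,
         4.06974045e-01],
       [-3.01686677e-01, -7.67261512e-02, -9.50314814e-01,
         5.88950322e-01],
       [ 0.00000000e+00,  0.00000000e+00,  0.00000000e+00,
         1.00000000e+00]])}
proj [257.21135774 182.35166468]
proj [424.41434992 110.31220499]
```

View pics/w1.png

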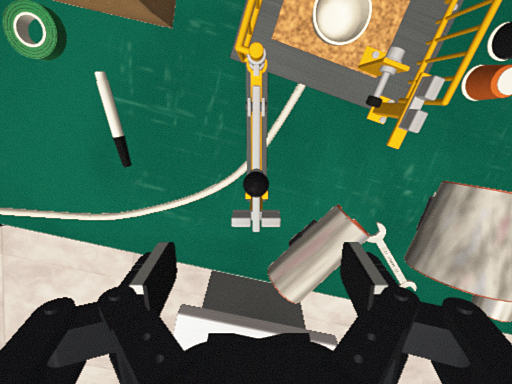

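Call:
{"name": "carry_out", "arguments": {"moves": [[1,-0.003,-0.004,0.1,0,0,0],[1,-0.003,-0.004,0.2,0,0,0],[1,-0.003,-0.004,0.273,0,0,0],[1,-0.003,-0.004,0.273,0,0,0],[1,-0.003,-0.004,0.273,0,0,0],[1,-0.003,-0.004,0.273,0,0,0]]}}

```text
time: 2.98
tool_pos: [0.4835, 0.0911, 0.1523]
tool_rot: [0.0, 0.992, 0.125, 0.002]
contact_force: [0.5, 0.2, 0.1]
gripper_width: 1.006
```

Call:
{"name": "carry_out", "arguments": {"moves": [[0,0,0,0,0,0,0],[0,0,0,0,0,0,0],[0,0,0,0,0,0,0],[0,0,0,0,0,0,0],[0,0,0,0,0,0,0],[0,0,0,0,0,0,0],[0,0,0,0,0,0,0],[0,0,0,0,0,0,0]]}}

```text
time: 3.65
tool_pos: [0.4833, 0.0921, 0.1524]
tool_rot: [0.0, 0.992, 0.126, 0.002]
contact_force: [-1.3, -0.3, 7.9]
gripper_width: 0.001
```

```bash
python3 - <<'E'
from plant import manip
import cv2,numpy as np
s=manip.state();print(s)
im=manip.grab_frame("wrist");b=manip.grab_frame("side")[130:240,170:300]
a=cv2.resize(im[100:384,100:412],None,fx=1.25,fy=1.25); b=cv2.resize(b,(400,338),interpolation=cv2.INTER_CUBIC)
o=np.zeros((360,800,3),np.uint8);o[:355,:390]=a;o[:338,400:]=b
cv2.imwrite("pics/w2.png",o[:,:,::-1])
E
```

```text
{'time': 3.65, 'joint_pos': array([ 3.70636164e-02, -2.42720765e-01,  1.96800722e+00, -2.48456258e-04,
        1.41308529e+00,  1.35489838e+00]), 'joint_vel': array([ 7.01065054e-05, -8.00027778e-04, -7.14520839e-04, -2.00277076e-04,
       -2.11309606e-03, -3.43307224e-04]), 'joint_efforts': array([ 9.03915963e-02, -2.21324730e+01, -3.25966895e+01,  1.15582910e-01,
       -4.49425634e-01, -4.26262068e-04]), 'tool_pos': array([0.48334859, 0.09209746, 0.15239344]), 'tool_rot': array([2.66037787e-04, 9.92008233e-01, 1.26162818e-01, 1.59306165e-03]), 'contact_force': array([-1.3321914 , -0.33955012,  7.8929456 ]), 'ft_torque': array([-0.07695016,  0.2595809 ,  0.00274319]), 'gripper_width': 0.00083328223179256}
```

View pics/w2.png

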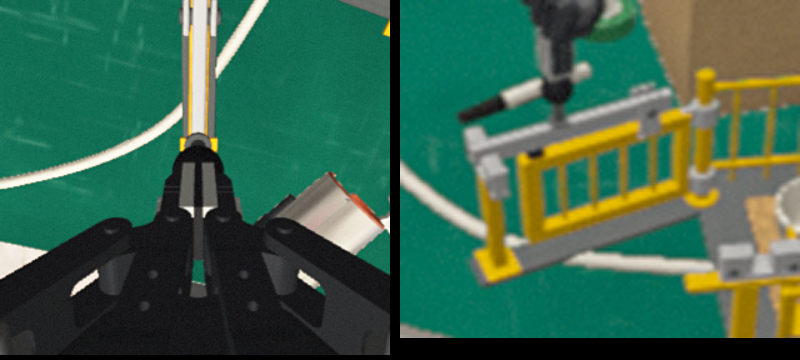

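```bash
python3 - <<'E'
from plant import manip
import cv2,numpy as np
from h import proj
T=np.array([.4833,.0921,.172])
o=np.zeros((400,800,3),np.uint8)
for i,n in enumerate(("scene","side")):
    u,v=proj(n,T).round().astype(int); im=manip.grab_frame(n); print(n,u,v,proj(n,T-[0,0,.02]))
    o[:,i*400:i*400+400]=cv2.resize(im[v-25:v+25,u-25:u+25],(400,400),interpolation=cv2.INTER_CUBIC)
cv2.imwrite("pics/z3.png",o[:,:,::-1])
E
```

```text
scene 264 191 [263.86873644 199.19982446]
side 221 157 [221.2125203  164.67470484]
```

View pics/z3.png

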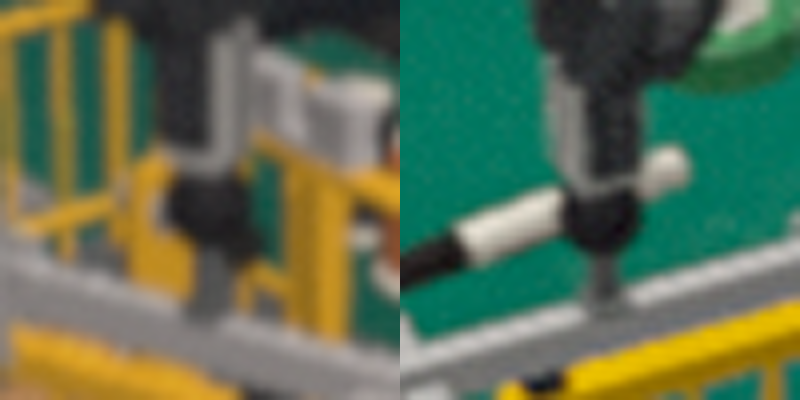

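Call:
{"name": "carry_out", "arguments": {"moves": [[1,0,0,0,0,0,0],[1,0,0,0,0,0,0],[1,0,0,0,0,0,0],[1,0,0,0,0,0,0],[1,0,0,0,0,0,0],[1,0,0,0,0,0,0],[1,0,0,0,0,0,0],[1,0,0,0,0,0,0]]}}

```text
time: 4.52
tool_pos: [0.482, 0.0921, 0.1497]
tool_rot: [-0.0, 0.992, 0.126, -0.0]
contact_force: [0.2, 0.5, 0.4]
gripper_width: 1.0
```

Call:
{"name": "carry_out", "arguments": {"moves": [[1,0,0,0.025,0,0,0],[1,0,0,0.05,0,0,0],[1,0,0,0.075,0,0,0],[1,0,0,0.075,0,0,0],[1,0,0,0.075,0,0,0],[1,0,0,0.075,0,0,0]]}}

```text
time: 5.02
tool_pos: [0.482, 0.092, 0.1196]
tool_rot: [-0.0, 0.992, 0.126, -0.0]
contact_force: [-0.1, 0.3, -0.9]
gripper_width: 0.999
```

Call:
{"name": "carry_out", "arguments": {"moves": [[0,0,0,0,0,0,0],[0,0,0,0,0,0,0],[0,0,0,0,0,0,0],[0,0,0,0,0,0,0],[0,0,0,0,0,0,0],[0,0,0,0,0,0,0],[0,0,0,0,0,0,0],[0,0,0,0,0,0,0]]}}

```text
time: 5.68
tool_pos: [0.4822, 0.0921, 0.1204]
tool_rot: [0.0, 0.992, 0.126, 0.0]
contact_force: [-1.8, 0.8, 3.9]
gripper_width: 0.259
```

Call:
{"name": "carry_out", "arguments": {"moves": [[0,0.003,0,-0.005,0,0,0],[0,0.0063,0,-0.0103,0,0,0],[0,0.0098,0,-0.0152,0,0,0],[0,0.0132,0,-0.0202,0,0,0],[0,0.017,0,-0.025,0,0,0],[0,0.0208,0,-0.03,0,0,0],[0,0.0208,0,-0.03,0,0,0],[0,0.0208,0,-0.03,0,0,0]]}}

```text
time: 6.35
tool_pos: [0.4898, 0.0941, 0.1317]
tool_rot: [-0.0, 0.992, 0.126, -0.001]
contact_force: [-3.8, -0.7, -2.2]
gripper_width: 0.259
```

```bash
python3 - <<'E'
from plant import manip
import cv2,numpy as np
from h import proj
T=np.array([.482,.092,.172])
o=np.zeros((400,800,3),np.uint8)
for i,n in enumerate(("scene","side")):
    u,v=proj(n,T).round().astype(int); im=manip.grab_frame(n)
    o[:,i*400:i*400+400]=cv2.resize(im[v-25:v+31,u-28:u+28],(400,400),interpolation=cv2.INTER_CUBIC)
cv2.imwrite("pics/z4.png",o[:,:,::-1])
E
```

```text
(no output)
```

View pics/z4.png

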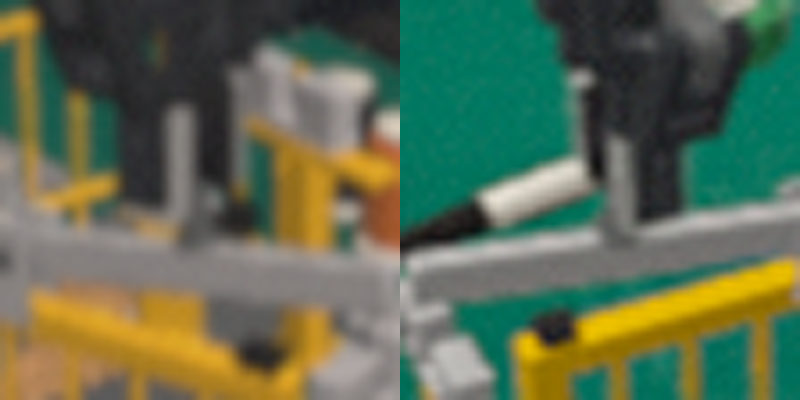

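Call:
{"name": "carry_out", "arguments": {"moves": [[0,0.0003,0.014,0,0,0,-0.1],[0,0.0014,0.028,0,0,0,-0.2],[0,0.0031,0.0417,0,0,0,-0.3],[0,0.0056,0.0555,0,0,0,-0.4],[0,0.0087,0.0691,0,0,0,-0.5],[0,0.0125,0.0825,0,0,0,-0.6],[0,0.0169,0.0958,0,0,0,-0.7],[0,0.022,0.1087,0,0,0,-0.8]]}}

```text
time: 7.12
tool_pos: [0.5091, 0.0533, 0.1319]
tool_rot: [0.001, 0.947, 0.322, -0.001]
contact_force: [-5.7, -4.5, -2.0]
gripper_width: 0.259
```

Call:
{"name": "carry_out", "arguments": {"moves": [[0,-0.0017,0.014,0,0,0,-0.1],[0,-0.0026,0.028,0,0,0,-0.2],[0,-0.0009,0.0417,0,0,0,-0.3],[0,0.0016,0.0555,0,0,0,-0.4],[0,0.0047,0.0691,0,0,0,-0.5],[0,0.0085,0.0825,0,0,0,-0.6],[0,0.0129,0.0958,0,0,0,-0.7],[0,0.018,0.1087,0,0,0,-0.8]]}}

```text
time: 7.78
tool_pos: [0.5422, 0.0234, 0.1316]
tool_rot: [0.001, 0.864, 0.504, 0.0]
contact_force: [-1.1, -1.7, -5.7]
gripper_width: 0.261
```

Call:
{"name": "carry_out", "arguments": {"moves": [[0,0.0003,0.0126,0,0,0,-0.09],[0,0.0011,0.0251,0,0,0,-0.18],[0,0.0025,0.0376,0,0,0,-0.27],[0,0.0045,0.05,0,0,0,-0.36],[0,0.0071,0.0623,0,0,0,-0.45],[0,0.0101,0.0745,0,0,0,-0.54],[0,0.0137,0.0865,0,0,0,-0.63],[0,0.0179,0.0984,0,0,0,-0.72]]}}

```text
time: 8.45
tool_pos: [0.5802, 0.0098, 0.1318]
tool_rot: [0.001, 0.76, 0.65, -0.0]
contact_force: [-1.7, -2.5, -3.7]
gripper_width: 0.259
```

```bash
python3 - <<'E'
from plant import manip
import cv2,numpy as np
from h import proj
from rows import gate
s=manip.state();p=s['tool_pos'];q=s['tool_rot'];print(p,2*np.arctan2(q[2],q[1]),s['contact_force'],"expect",gate(.09,.18))
im=manip.grab_frame("side")
u,v=proj("side",[.59,-.02,.136]).round().astype(int);print(u,v)
cv2.imwrite("pics/z5.png",cv2.resize(im[v-45:v+45,u-60:u+60],(780,585),interpolation=cv2.INTER_CUBIC)[:,:,::-1])
E
```

```text
[0.5802109  0.00980088 0.13179121] 1.4152658937277172 [-1.67531538 -2.45105447 -3.67743743] expect (np.float64(0.5819234991735719), np.float64(0.009983563870063009), np.float64(0.18388581785133257), np.float64(1.4127963267948964))
281 198
```

View pics/z5.png

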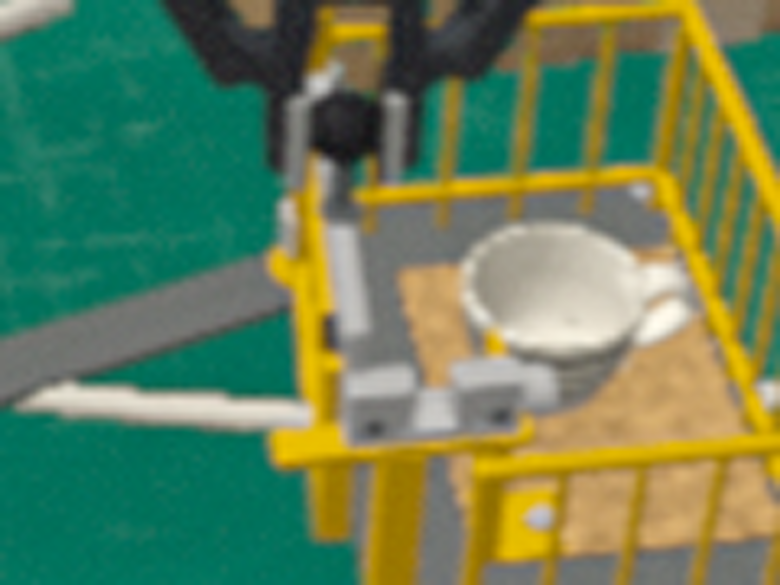

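Call:
{"name": "carry_out", "arguments": {"moves": [[0,-0.004,0,0.005,0,0,0],[0,-0.0075,0,0.01,0,0,0],[0,-0.01,0,0.0125,0,0,0],[0,-0.01,0,0.0125,0,0,0]]}}

```text
time: 8.83
tool_pos: [0.5793, 0.0065, 0.1272]
tool_rot: [0.001, 0.761, 0.649, 0.001]
contact_force: [-0.2, -2.6, -2.4]
gripper_width: 0.255
```

Call:
{"name": "carry_out", "arguments": {"moves": [[0,-0.002,0,0.003,0,0,0],[0,-0.002,0,0.003,0,0,0],[0,-0.002,0,0.003,0,0,0]]}}

```text
time: 9.08
tool_pos: [0.5792, 0.0063, 0.1269]
tool_rot: [0.0, 0.761, 0.649, 0.001]
contact_force: [-0.3, 0.4, 3.1]
gripper_width: 0.256
```

Call:
{"name": "carry_out", "arguments": {"moves": [[0,0,0.0029,0,0,0,-0.02],[0,0.0001,0.0058,0,0,0,-0.04],[0,0.0002,0.0087,0,0,0,-0.06],[0,0.0002,0.0116,0,0,0,-0.08],[0,0.0002,0.0116,0,0,0,-0.08]]}}

```text
time: 9.5
tool_pos: [0.5833, 0.0057, 0.1268]
tool_rot: [-0.0, 0.747, 0.665, 0.0]
contact_force: [-4.3, -0.1, 6.8]
gripper_width: 0.258
```

Call:
{"name": "carry_out", "arguments": {"moves": [[0,0,0.0029,0,0,0,-0.02],[0,0.0001,0.0058,0,0,0,-0.04],[0,0.0002,0.0087,0,0,0,-0.06],[0,0.0002,0.0087,0,0,0,-0.06]]}}

```text
time: 9.83
tool_pos: [0.5866, 0.0053, 0.1269]
tool_rot: [-0.0, 0.737, 0.676, -0.0]
contact_force: [-4.3, 0.0, 8.1]
gripper_width: 0.253
```

Call:
{"name": "carry_out", "arguments": {"moves": [[0,0,0.003,-0.0012,0,0,-0.02],[0,0.0001,0.006,-0.0012,0,0,-0.04],[0,0.0001,0.006,-0.0012,0,0,-0.04]]}}

```text
time: 10.08
tool_pos: [0.5887, 0.0051, 0.1269]
tool_rot: [-0.001, 0.73, 0.683, -0.0]
contact_force: [-5.9, 0.1, 5.7]
gripper_width: 0.254
```

Call:
{"name": "carry_out", "arguments": {"moves": [[0,0,0.003,0,0,0,-0.02],[0,0,0.003,0,0,0,-0.02]]}}

```text
time: 10.25
tool_pos: [0.5897, 0.005, 0.1269]
tool_rot: [-0.001, 0.727, 0.687, -0.001]
contact_force: [-5.8, -0.5, 6.9]
gripper_width: 0.258
```

Call:
{"name": "carry_out", "arguments": {"moves": [[0,0,0.003,0,0,0,-0.02],[0,0,0.003,0,0,0,-0.02]]}}

```text
time: 10.42
tool_pos: [0.5908, 0.0049, 0.1269]
tool_rot: [-0.001, 0.724, 0.69, -0.001]
contact_force: [-6.2, -0.8, 6.2]
gripper_width: 0.257
```

Call:
{"name": "carry_out", "arguments": {"moves": [[0,0,0.003,0,0,0,-0.02],[0,0,0.003,0,0,0,-0.02]]}}

```text
time: 10.58
tool_pos: [0.5919, 0.0048, 0.1268]
tool_rot: [-0.001, 0.72, 0.694, -0.001]
contact_force: [-6.6, -0.7, 7.6]
gripper_width: 0.255
```

Call:
{"name": "carry_out", "arguments": {"moves": [[0,0,0.003,0,0,0,-0.02],[0,0,0.003,0,0,0,-0.02]]}}

```text
time: 10.75
tool_pos: [0.5931, 0.0047, 0.1267]
tool_rot: [-0.001, 0.717, 0.697, -0.001]
contact_force: [-6.9, -1.4, 5.1]
gripper_width: 0.258
```

Call:
{"name": "carry_out", "arguments": {"moves": [[0,0,0.003,0,0,0,-0.02],[0,0,0.003,0,0,0,-0.02]]}}

```text
time: 10.92
tool_pos: [0.5942, 0.004, 0.1259]
tool_rot: [-0.0, 0.713, 0.701, -0.001]
contact_force: [-4.3, -3.6, 1.5]
gripper_width: 0.255
```

Call:
{"name": "carry_out", "arguments": {"moves": [[0,-0.002,0.001,0.003,0,0,0],[0,-0.004,0.002,0.006,0,0,-0.01],[0,-0.004,0.002,0.006,0,0,-0.01]]}}

```text
time: 11.17
tool_pos: [0.5945, 0.0019, 0.1227]
tool_rot: [-0.001, 0.712, 0.702, -0.002]
contact_force: [-5.4, -4.2, 1.5]
gripper_width: 0.258
```

Call:
{"name": "carry_out", "arguments": {"moves": [[0,-0.002,0,0.003,0,0,0],[0,-0.004,0,0.006,0,0,0],[0,-0.004,0,0.006,0,0,0]]}}

```text
time: 11.42
tool_pos: [0.5945, 0.0007, 0.1207]
tool_rot: [-0.001, 0.712, 0.702, -0.002]
contact_force: [-6.1, -2.7, 1.6]
gripper_width: 0.26
```

Call:
{"name": "carry_out", "arguments": {"moves": [[0,-0.001,0,0.0015,0,0,0],[0,-0.001,0,0.0015,0,0,0],[0.5,-0.001,0,0.0015,0,0,0],[0.5,-0.001,0,0.0015,0,0,0],[0.7,-0.001,0,0.0015,0,0,0],[0.7,-0.001,0,0.0015,0,0,0],[0.7,-0.001,0,0.0015,0,0,0],[0.7,-0.001,0,0.0015,0,0,0]]}}

```text
time: 12.08
tool_pos: [0.596, 0.0011, 0.1208]
tool_rot: [0.0, 0.712, 0.703, 0.0]
contact_force: [-0.5, -0.0, -0.4]
gripper_width: 0.701
```

Call:
{"name": "carry_out", "arguments": {"moves": [[0.7,0,0,-0.05,0,0,0],[0.7,0,0,-0.1,0,0,0],[0.7,0,0,-0.2,0,0,0],[0.7,0,0,-0.3,0,0,0],[0.7,0,0,-0.4,0,0,0],[0.7,0,0,-0.4,0,0,0],[0.7,0,0,-0.4,0,0,0]]}}

```text
time: 12.67
tool_pos: [0.5977, 0.0008, 0.2853]
tool_rot: [0.003, 0.712, 0.703, 0.003]
contact_force: [-0.5, 0.3, -0.3]
gripper_width: 0.694
```

```bash
python3 - <<'E'
from plant import manip
import cv2,numpy as np
from h import proj
im=manip.grab_frame("side");print(manip.state()['tool_pos'],manip.state()['contact_force'])
a=cv2.resize(im[145:275,215:345],(520,520),interpolation=cv2.INTER_CUBIC)
b=cv2.resize(manip.grab_frame("wrist")[0:384,150:356],(279,520))
cv2.imwrite("pics/z6.png",np.hstack([a,b])[:,:,::-1])
for X in (.0,-.04): 
    from rows import gate; k=np.array(gate(X,0)[:3]); p=proj("side",k); print((p-[215,145])*4)
E
```

```text
[0.5964249  0.00095486 0.28204097] [-0.35921962 -1.10467301 -0.49328628]
[258.29597986 131.43137736]
[267.46770074 130.5274096 ]
```

View pics/z6.png

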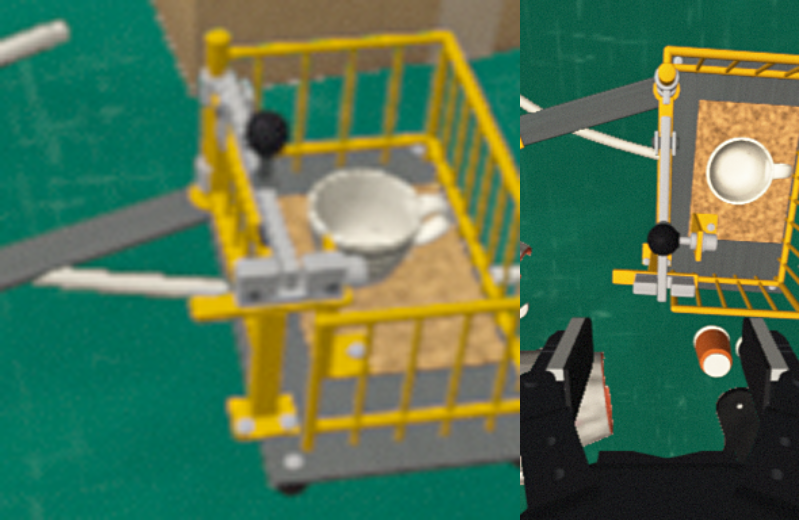

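```bash
python3 -c "
from plant import manip
print(manip.job_done())"
```

```text
the job is handed in; nothing more can be done
None
```

The gate is shut, the latch bar is home in the closing catch's notch, and I let go and handed the job in at about 12.8 s of the 58 s.

**What I did:** I pinched the knob, lifted the bar out of the hold-open catch and swung the gate to about 0.09 rad. I then set the bar on the outer horn and slid it inward until it fell into the notch at about -0.04 rad. From there I lowered it about 6 mm, released it and raised the gripper about 160 mm clear.

**Last checks:**
- **Bar:** the final side and wrist pictures show it between the horns. The knob was within about half a camera pixel of where it should be with the bar home.
- **Robot and mug:** the wrist force was back to about zero, and the mug stands on its mat.

**What went wrong or disagreed:**
- **First pinch missed:** the fingers closed on top of the knob with about 8 N. The pictures put the real fingertips about 30 mm short of the reported TCP, so I reopened, went 30 mm lower and gripped it cleanly.
- **Forces:** the highest I read were about 8 N down while feeling for the notch, above the suggested 3 to 5 N, and 7 N along the bar during the swing. I estimate the catch itself took about 6 N, well under 25 N. These are readings at the end of each move, so brief peaks could have been missed.

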